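# Stack the draining tray on the teat tray against the stop rail

## Robot

A 6-joint arm with a two-finger parallel gripper is mounted at the origin on the work surface. World frame = base frame: x ahead of the robot, y to its left, z up, the work surface at z = 0. Lengths are in m, angles in rad, forces in N, time in s.
With the tool pointing down it reaches from about 0.25 to 0.725 m from the base axis. Payload 4 kg.
Tool frame: the origin (TCP) lies on the centre line of the jaws, within the pads' length; the fingertips stand 19 mm ahead of it and the grasp point (between the pads) is the TCP; z points along the fingers, y is the direction in which the jaws open and shut (so a half turn about z gives the same grasp; the last joint's range is limited). The gripper opens to 85 mm and grips with 20 to 120 N. Pads are 22 mm wide; open, the fingers measure 114 mm over their backs; the gripper's body (76 mm by 85 mm) begins 54 mm behind the grasp point. The pads swing forward as they close: fully open they stand 13 mm farther back than shut.
Start: joints at [-1.342, 0.241, 0.005, 1.335, 0, 1.571], TCP at [0.113, -0.487, 0.25] pointing down, gripper open.
Joint ranges: [-2.72, 2.72], [-1.05, 1.87], [-1.09, 1.28], [-1.99, 2.15], [-1.42, 1.44], [-3.14, 3.14]. Speed limits (rad/s): [2.79, 2.79, 3.14, 3.14, 3.14, 3.14].

## Interface

Orientations are given as a unit quaternion [w, x, y, z].
In Python, from station import * gives the robot as it stands.
- The arm moves only by the tool drive_tool, never from a script. Its argument "deltas" is one flat list of numbers, 7 for each row, row after row: the finger opening in cm, from 0 to 8.54, then the shift along the tool's x, y, z in cm, then the turn, a rotation vector about the tool's x, y, z in rad. In form: [hand, tx, ty, tz, rx, ry, rz, hand, tx, ty, tz, rx, ry, rz, ...]. A call has 1 to 5 rows; each row is the pose to reach, as a shift and turn from the pose commanded when the call began, along the tool's axes at that moment; what a row does not reach only later rows make up. A row lasts 1/8 s, in which the tool goes at most 62.5 mm and 10.7 degrees, less where a joint would pass 70% of its speed; a pose out of reach is approached as far as the arm can. A call with a gripper value outside its range is refused whole. The fingers move at their own pace and stop on an object; "grip_force" is the grip in N (left out, the last holds). Time passes only in rows, so rows that repeat a pose let the fingers close. It gives the time, the measured TCP pose, the force and the opening at its end, in the units of the state.
- read_state(): the state, without advancing time (a new reading comes with each control period).
- grab_frame(name): name is "side" or "top"; returns (picture, depth): 384x512x3 uint8, red, green, blue; 384x512 float32, m along the optical axis (not along the pixel's ray), 0 where there is no reading.
- calibration(name): a dict with "fx", "fy", "cx", "cy" (pixels), "world_from_camera" (4x4, takes a point from camera to world coordinates). Camera axes: x right, y up, looking along -z (the intrinsics and any distortion apply to the point x, -y, -z); pixel columns grow to the right and rows downward; lengths in m; the calibration is good to about 2 mm. A picture is of the moment at which its call begins. calibration takes no time and is no camera call.
- sign_off(): hands the job in, once; it reports no verdict.
The state is a dict: "time": time; "q": joint angles; "joint_velocities": joint speeds; "effort": joint torques, N m; "tool_pos": TCP position; "tcp_rot": TCP orientation; "force": force on the tool from outside, world axes, zero at the start; "wrist_torque": the same for the moment, N m; "gripper_width": opening from 0.0 (shut) to 1.0 (fully open).
Only numpy, scipy, OpenCV 4.12 (cv2) and the standard library are available. Lean on these libraries where they do the work, as an engineer would, in place of code of your own. Each camera call takes 0.05 s, during which the arm holds its last target.

## Task

First slide the lower tray (the open one with sockets in its corners) along the counter, without lifting it, until its whole rear edge is flush against the steel stop rail. Then pick up the slatted tray by its bar handle and lower it onto the lower tray until all four corner lugs are fully home in the sockets, keeping hold of it until it is seated. The stack must end flush against the rail with the teat still inside the lower tray; leave everything else standing where it is.

Things in the scene. Friction and masses are not known exactly. Their poses are not given: they have to be found in the camera images.
- lower_tray: Lower tray: open aluminium box, no handle, about 0.7 kg, 130 mm along its x, 200 mm along its y, 55 mm tall, walls 4 mm, a 26 mm square post with a socket in each corner. Origin: centre of its underside, z up; +x faces the stop rail at the start, up to about 0.3 rad askew. Loose on the counter, 2 to 19 cm short of the rail, it slides when pushed at its front (-x) wall.
- socket (a point): Centre of the mouth of one of the lower tray's four sockets, in the rim, at its x = +52, y = +87 mm, 55 mm up; the others lie at x = +-52, y = +-87 mm. Each is a 14 mm square hole, 20 mm deep.
- rear_left (a point): Bottom corner of the lower tray at its x = +65, y = +100 mm: one end of its rear edge, which has to come up against the rail.
- rear_right (a point): The other end of that rear edge, at the lower tray's x = +65, y = -100 mm.
- upper_tray: Upper tray: slatted aluminium tray with a raised bar handle, about 0.45 kg, 130 mm along its x, 200 mm along its y, standing on four corner lugs left or right of the lower tray. Origin: centre between the lug tips; z up. Floor underside 14 mm above the origin, wall tops 49 mm, handle top 104 mm. Seated (either way round), its origin is 41 mm above the lower tray's origin, its floor on the rim.
- lug (a point): Tip of one of the upper tray's four lugs, at its x = +52, y = +87 mm; the others lie at x = +-52, y = +-87 mm. Each is a round stud below the floor, 10 mm in diameter and 14 mm long, its last 6 mm tapering to 5 mm.
- handle (a point): Middle of the upper tray's handle bar, 95 mm above the lug tips, at the tray's centre and above its centre of mass. The bar runs along the tray's y, 100 mm free between its posts, 14 mm wide (along x) and 18 mm tall; the space around and beneath it is free.
- stop_ledge: Fixed ledge at the back of the counter. Its front is a steel stop rail, 800 mm long, 30 mm tall, with a flat upright face towards the robot. Origin: middle of that face's foot; y runs along the face, +x points into the rail, away from the robot. From x = 30 to 120 mm the ledge is 56 mm tall; a magnetic strip on it holds a scoop and a tin lid, up to 95 mm above the counter.
- teat_tray: Yellow silicone teat, 42 mm wide and 44 mm tall, standing loose inside the lower tray; it stays in there. Origin: centre of its flat underside.
- canister: Bystander: red plastic canister, 96 mm wide and 150 mm tall. Origin: centre of its underside.
- bottle: Bystander: clear glass bottle, 64 mm wide and 165 mm tall. Origin: centre of its underside.
- teat_counter: Bystander: yellow silicone teat standing on the counter, 42 mm wide and 44 mm tall. Origin: centre of its underside.
- measuring_cup: Bystander: steel measuring cup, rim 60 mm wide, 50 mm tall. Origin: centre of its underside.
- jar: Bystander: glass jar, 70 mm wide and 90 mm tall. Origin: centre of its underside.
- cap: Bystander: red plastic twist cap lying on the counter, 68 mm wide and 20 mm tall. Origin: centre of its underside.

How it is judged:
By the outcome, as a careful person would: the job done as asked, in the order asked, and still so for the second after the job is handed in, with the robot touching nothing.
It also fails if it takes over 64 s, if anything falls off the work surface, if the arm or the gripper's body presses on something with over 40 N, if the wrist force passes 120 N, or if a joint passes its speed limit or range.

## Working session

There is one attempt and no reset: what is moved stays moved. The work goes in short steps, Python scripts to look and compute and a tool call to move; the robot and the scene stay as the last step left them, time stands still between calls to the robot, and variables do not carry over. Pictures are saved under pics/ and viewed, and the job is handed in when it is done.

Besides the shell and the picture viewer there is one more tool, called after "Call:" in YAML: its name, and indented under it one key for each argument. drive_tool: Moves the arm, as the interface text tells. Its arguments: {"type":"object","properties":{"deltas":{"type":"array"},"grip_force":{"type":"number"}},"required":["deltas"]}

```bash
ls; mkdir -p pics
python3 - <<'E'
from station import *
import cv2, numpy as np
for n in ("side","top"):
    p,d=grab_frame(n); np.save(f"pics/{n}0.npy",d); cv2.imwrite(f"pics/{n}0.png",cv2.cvtColor(p,cv2.COLOR_RGB2BGR))
    c=calibration(n); print(n,{k:(np.round(v,4).tolist() if hasattr(v,'__len__') else v) for k,v in c.items()})
print(read_state())
E
```

```text
pics
side {'fx': 380.80198380385735, 'fy': 380.80198380385735, 'cx': 261.5781438293892, 'cy': 197.41833182124486, 'world_from_camera': [[0.9304, 0.2038, -0.3046, 0.2094], [-0.3664, 0.5252, -0.768, -0.7879], [0.0035, 0.8262, 0.5634, 0.6701], [0.0, 0.0, 0.0, 1.0]]}
top {'fx': 418.6778026011565, 'fy': 418.6778026011565, 'cx': 256.8082489798545, 'cy': 191.61557694458364, 'world_from_camera': [[0.0759, 0.9737, -0.2149, 0.2804], [-0.9971, 0.0745, -0.0145, 0.0001], [0.0019, 0.2154, 0.9765, 1.2531], [0.0, 0.0, 0.0, 1.0]]}
{'time': 0.1, 'q': array([-1.34202335e+00,  2.41331814e-01,  3.85103961e-03,  1.33521270e+00,
       -2.45823036e-06,  1.57081084e+00]), 'joint_velocities': array([ 0.00014094, -0.00208113,  0.00274387, -0.00022242,  0.00086799,
        0.0016433 ]), 'effort': array([ 2.07460333e-03, -3.73137617e+01,  2.53010559e+01,  1.08352932e-02,
        2.19903786e-04,  5.80766901e-07]), 'tool_pos': array([ 0.11326848, -0.48644824,  0.24950185]), 'tcp_rot': array([-9.42236350e-04,  9.93465377e-01,  1.14129947e-01, -1.09495779e-04]), 'force': array([-0.47874949, -0.39568608,  0.51179715]), 'wrist_torque': array([ 0.01262833, -0.03720885, -0.02386663]), 'gripper_width': 0.9995552141398878}
```

View pics/top0.png

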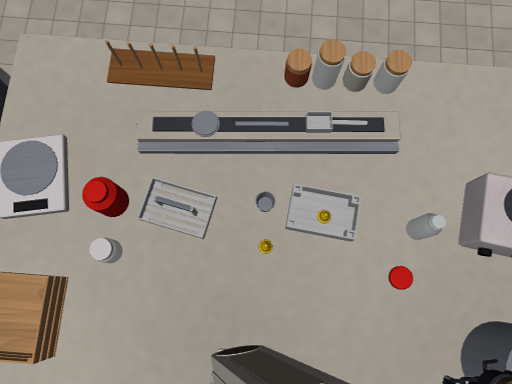

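View pics/side0.png

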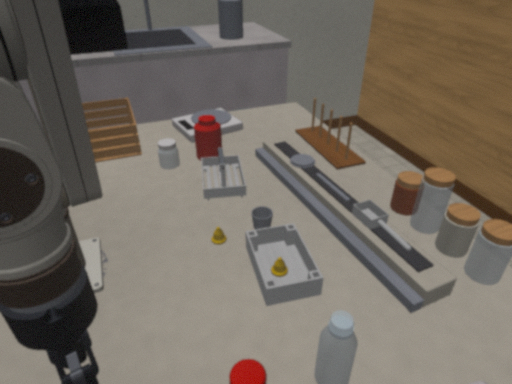

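The top view shows the lower tray around (323,212), the slatted tray around (178,208), the rail face foot around row 152, and the measuring cup at (265,202), close to the lower tray. Next I'll enlarge crops.

```bash
cat > h.py <<'E'
import numpy as np, cv2
from station import *
from scipy.spatial.transform import Rotation as R
def ray(n,u,v):
    c=calibration(n); T=np.array(c["world_from_camera"])
    d=np.array([(u-c["cx"])/c["fx"],-(v-c["cy"])/c["fy"],-1.0])
    return T[:3,3],T[:3,:3]@d
def atz(n,u,v,z):
    o,d=ray(n,u,v); return o+d*(z-o[2])/d[2]
def dep(n,u,v,D):
    o,d=ray(n,u,v); return o+d*D[int(round(v)),int(round(u))]
def cloud(n,D):
    c=calibration(n); T=np.array(c["world_from_camera"])
    v,u=np.mgrid[:384,:512]
    P=np.stack([(u-c["cx"])/c["fx"]*D,-(v-c["cy"])/c["fy"]*D,-D],-1)
    return P@T[:3,:3].T+T[:3,3]
def proj(n,p):
    c=calibration(n); T=np.array(c["world_from_camera"])
    q=T[:3,:3].T@(np.array(p)-T[:3,3]); return c["cx"]+c["fx"]*q[0]/-q[2], c["cy"]-c["fy"]*q[1]/-q[2]
def crop(src,out,x0,y0,w,h,s):
    im=cv2.imread(src)[y0:y0+h,x0:x0+w]; im=cv2.resize(im,None,fx=s,fy=s,interpolation=cv2.INTER_CUBIC)
    for k in range(0,w,10):
        cv2.line(im,(k*s,0),(k*s,6 if k%50 else 14),(0,0,255),1)
        if k%20==0: cv2.putText(im,str(x0+k),(k*s,22),0,.35,(0,0,255),1)
    for k in range(0,h,10):
        cv2.line(im,(0,k*s),(6,k*s),(0,0,255),1)
        if k%20==0: cv2.putText(im,str(y0+k),(8,k*s+4),0,.35,(0,0,255),1)
    cv2.imwrite(out,im)
E
python3 - <<'E'
from h import *
crop("pics/top0.png","pics/t0L.png",250,130,130,120,6)
crop("pics/top0.png","pics/t0U.png",80,130,150,120,5)
D=np.load("pics/top0.npy"); P=cloud("top",D)
# height map in lower tray area
for name,(x0,x1,y0,y1) in dict(low=(280,366,178,246),up=(134,222,174,244)).items():
    Q=P[y0:y1,x0:x1].reshape(-1,3)
    print(name,np.histogram(Q[:,2],bins=np.arange(-.01,.13,.005)))
for u in (180,260,350):
    print([np.round(P[v,u],4).tolist() for v in range(136,160,2)])
E
```

```text
low (array([  52, 1445, 2410,  732,  111,   67,   66,   65,  101,  119,   80,
         82,  267,  228,    5,    0,    0,    0,    0,    0,    0,    0,
          0,    0,    0,    0,    0,    0]), array([-0.01 , -0.005,  0.   ,  0.005,  0.01 ,  0.015,  0.02 ,  0.025,
        0.03 ,  0.035,  0.04 ,  0.045,  0.05 ,  0.055,  0.06 ,  0.065,
        0.07 ,  0.075,  0.08 ,  0.085,  0.09 ,  0.095,  0.1  ,  0.105,
        0.11 ,  0.115,  0.12 ,  0.125,  0.13 ]))
up (array([  66, 1753, 1901,  107,  149,  929,  362,   72,   51,   67,   74,
        225,  120,    3,    5,    2,    2,    4,    4,    7,   10,   14,
        132,   70,    1,    0,    0,    0]), array([-0.01 , -0.005,  0.   ,  0.005,  0.01 ,  0.015,  0.02 ,  0.025,
        0.03 ,  0.035,  0.04 ,  0.045,  0.05 ,  0.055,  0.06 ,  0.065,
        0.07 ,  0.075,  0.08 ,  0.085,  0.09 ,  0.095,  0.1  ,  0.105,
        0.11 ,  0.115,  0.12 ,  0.125,  0.13 ]))
[[0.6969, 0.2614, 0.0577], [0.6919, 0.2616, 0.0537], [0.6904, 0.2639, 0.0396], [0.6867, 0.2649, 0.0314], [0.6808, 0.2645, 0.0298], [0.6735, 0.2632, 0.0327], [0.6682, 0.2631, 0.0295], [0.6608, 0.2617, 0.0326], [0.661, 0.2655, 0.0112], [0.657, 0.2665, 0.0032], [0.6507, 0.2659, 0.0025], [0.6447, 0.2654, 0.0011]]
[[0.7155, 0.0213, 0.0571], [0.7093, 0.0208, 0.0567], [0.7088, 0.0206, 0.0402], [0.7048, 0.0202, 0.0335], [0.6997, 0.0198, 0.0295], [0.6928, 0.0193, 0.031], [0.6861, 0.0188, 0.0319], [0.6807, 0.0184, 0.029], [0.6781, 0.0181, 0.0171], [0.6776, 0.0179, -0.0015], [0.6694, 0.0173, 0.0038], [0.6642, 0.0169, -0.0002]]
[[0.7383, -0.2504, 0.0518], [0.7299, -0.2494, 0.0574], [0.7294, -0.2529, 0.0415], [0.7276, -0.2557, 0.0288], [0.7198, -0.2552, 0.0324], [0.7143, -0.2559, 0.0298], [0.7079, -0.2561, 0.0298], [0.7015, -0.2563, 0.0297], [0.6988, -0.2587, 0.0187], [0.6999, -0.2637, -0.0039], [0.6943, -0.2644, -0.0066], [0.6861, -0.2636, -0.0017]]
```

View pics/t0L.png

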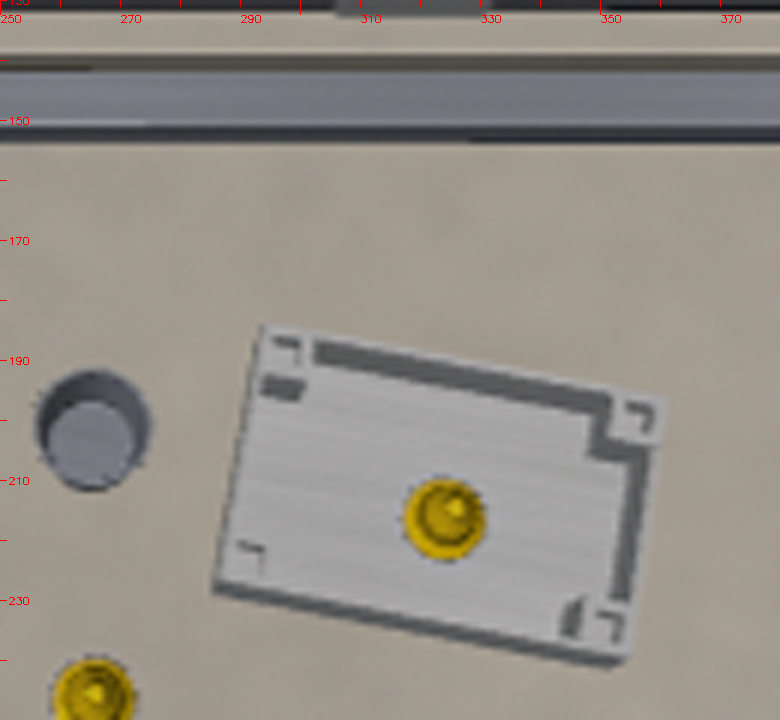

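View pics/t0U.png

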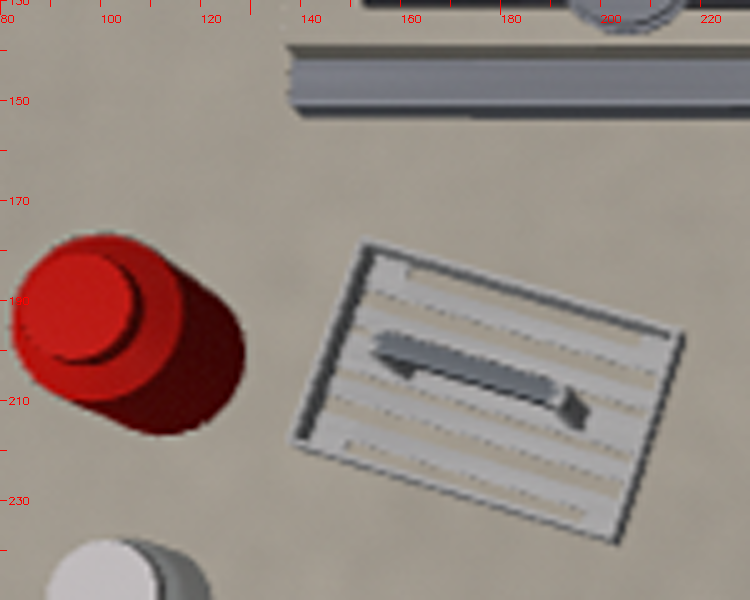

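In the lower-tray crop, the rim corners are at about (293.7,184.5), (360.5,196.5), (353.5,239.5) and (285.5,227). In the upper-tray crop, the wall-top corners are at about (153,178.5), (216,196.5), (203,238) and (139,218.5). The handle bar runs from (155,199) to (190,208).

Run:
```python
from h import *
im=cv2.imread("pics/top0.png"); g=cv2.cvtColor(im,cv2.COLOR_BGR2GRAY).astype(float)
# rail edges subpixel: foot (dark->counter), top edge
pts0=[];pts3=[]
for u in range(150,390,6):
    col=g[:,u-1:u+2].mean(1); dd=np.diff(col)
    k=145+np.argmax(dd[145:160]); w=dd[k-2:k+3].clip(0); v0=(w*np.arange(k-2,k+3)).sum()/w.sum()+.5
    k=145+np.argmin(dd[145:157]); w=(-dd[k-2:k+3]).clip(0); v3=(w*np.arange(k-2,k+3)).sum()/w.sum()+.5
    pts0.append(atz("top",u,v0,0)[:2]); pts3.append(atz("top",u,v3,.03)[:2])
for p in (pts0,pts3):
    p=np.array(p); k=np.polyfit(p[:,1],p[:,0],1); r=p[:,0]-np.polyval(k,p[:,1]); print("rail x=",k,"std",r.std())
def rect(c,z,L=.130,W=.200):
    p=np.array([atz("top",u,v,z)[:2] for u,v in c]) # rl, rr, fr, fl
    m=np.array([[L/2,W/2],[L/2,-W/2],[-L/2,-W/2],[-L/2,W/2]])
    cen=p.mean(0); a=p-cen
    th=np.arctan2((m[:,0]*a[:,1]-m[:,1]*a[:,0]).sum(),(m*a).sum())
    Rm=np.array([[np.cos(th),-np.sin(th)],[np.sin(th),np.cos(th)]])
    print("sides",np.linalg.norm(np.roll(p,-1,0)-p,axis=1).round(4),"cen",cen.round(4),"th",th.round(4),"res",np.abs(m@Rm.T+cen-p).max().round(4))
    print((m@Rm.T+cen).round(4).tolist())
rect([(293.7,184.5),(360.5,196.5),(353.5,239.5),(285.5,227)],.055)
rect([(153,178.5),(216,196.5),(203.5,238.3),(139,219)],.049)
print("handle ends",atz("top",155,198,.104),atz("top",190.5,208,.104))
# depth-based
P=cloud("top",np.load("pics/top0.npy"))
for nm,(x0,x1,y0,y1),lo,hi in [("low",(280,366,178,246),.047,.062),("up",(134,222,174,244),.042,.055),("hand",(150,200,185,220),.095,.112)]:
    Q=P[y0:y1,x0:x1].reshape(-1,3); Q=Q[(Q[:,2]>lo)&(Q[:,2]<hi)][:,:2].astype(np.float32)
    print(nm,len(Q),cv2.minAreaRect(Q), Q.mean(0))
for nm,u,v,z in [("cup",265.5,201,.05),("teatL",324,216,.02),("teatC",266,246,.02),("can",112,200,0)]:
    print(nm,atz("top",u,v,z).round(3))
```

```text
rail x= [-0.07500021  0.68065106] std 0.0002361385889563479
rail x= [-0.07645201  0.67969198] std 0.0002673215191059608
sides [0.198  0.1284 0.1972 0.1284] cen [ 0.4996 -0.1788] th -0.114 res 0.0023
[[0.5755, -0.0868], [0.5528, -0.2855], [0.4236, -0.2707], [0.4464, -0.072]]
sides [0.1956 0.1272 0.1968 0.1259] cen [0.4796 0.2442] th -0.2047 res 0.0032
[[0.5635, 0.3289], [0.5229, 0.1331], [0.3956, 0.1595], [0.4363, 0.3554]]
handle ends [0.49334017 0.29994594 0.104     ] [0.472645   0.19775087 0.104     ]
low 552 ((0.5022724866867065, -0.17956873774528503), (0.20076879858970642, 0.13099750876426697), 83.55764770507812) [ 0.50112337 -0.18330151]
up 384 ((0.4834984540939331, 0.24952897429466248), (0.20232106745243073, 0.13066436350345612), 77.79517364501953) [0.48522523 0.2506911 ]
hand 217 ((0.4831596612930298, 0.24953007698059082), (0.11572882533073425, 0.013966071419417858), 77.41290283203125) [0.48262203 0.24878801]
cup [ 0.519 -0.01   0.05 ]
teatL [ 0.493 -0.187  0.02 ]
teatC [ 0.391 -0.021  0.02 ]
can [0.496 0.457 0.   ]
```

```bash
cat >> h.py <<'E'
def go(x,y,z,psi):
    s=read_state(); w,a,b,c=s["tcp_rot"]; Rm=R.from_quat([a,b,c,w])
    t=Rm.inv().apply(np.array([x,y,z])-s["tool_pos"])*100
    Rt=R.from_matrix(np.array([[np.cos(psi),np.sin(psi),0],[np.sin(psi),-np.cos(psi),0],[0,0,-1]]))
    r=(Rm.inv()*Rt).as_rotvec()
    m=Rm.as_matrix(); print("t=%.2f pos"%s["time"],s["tool_pos"].round(4),"psi %.4f"%np.arctan2(m[1,0],m[0,0]),"zaxis",m[:,2].round(3),"F",s["force"].round(1),"q6 %.2f"%s["q"][5],"w %.3f"%s["gripper_width"])
    print("delta cm",t.round(2),"rot",r.round(4))
E
python3 -c "
from h import *
go(.392,-.168,.25,.0756)"
```

```text
t=0.10 pos [ 0.1133 -0.4864  0.2495] psi 0.2288 zaxis [-0.     0.002 -1.   ] F [-0.5 -0.4  0.5] q6 1.57 w 1.000
delta cm [ 34.37 -24.69  -0.  ] rot [-1.900e-03  1.000e-04  1.532e-01]
```

Call:
drive_tool:
  deltas: [8.5, 7, -5, 0, 0, 0, 0.03, 8.5, 14, -10, 0, 0, 0, 0.06, 8.5, 21, -15, 0, 0, 0, 0.09, 8.5, 28, -20, 0, 0, 0, 0.12, 8.5, 34.4, -24.7, 0, 0, 0, 0.153]

```text
time: 0.72
tool_pos: [0.3204, -0.2504, 0.2501]
tcp_rot: [0.0, 0.999, 0.037, 0.0]
force: [1.7, -0.4, 0.2]
gripper_width: 0.999
```

Call:
drive_tool:
  deltas: [8.5, 0, 0, 0, 0, 0, 0, 8.5, 0, 0, 0, 0, 0, 0]

```text
time: 0.98
tool_pos: [0.3194, -0.252, 0.2501]
tcp_rot: [-0.0, 0.999, 0.039, -0.0]
force: [0.1, -0.5, -0.5]
gripper_width: 0.995
```

```bash
python3 -c "
from h import *
go(.392,-.168,.035,.0756)"
```

```text
t=0.97 pos [ 0.3194 -0.252   0.2501] psi 0.0772 zaxis [-0.001 -0.    -1.   ] F [ 0.1 -0.5 -0.5] q6 2.40 w 0.995
delta cm [ 7.9  -7.81 21.5 ] rot [-0.0001  0.0009  0.0016]
```

Call:
drive_tool:
  deltas: [8.5, 4, -4, 0, 0, 0, 0, 8.5, 7.9, -7.8, 3, 0, 0, 0, 8.5, 7.9, -7.8, 8, 0, 0, 0, 8.5, 7.9, -7.8, 13, 0, 0, 0, 8.5, 7.9, -7.8, 17, 0, 0, 0]

```text
time: 1.6
tool_pos: [0.3909, -0.1699, 0.0784]
tcp_rot: [-0.0, 0.999, 0.036, -0.001]
force: [0.1, 0.0, 0.3]
gripper_width: 0.993
```

Run:
```python
from h import *
go(.392,-.168,.035,.0756)
p,d=grab_frame("side"); cv2.imwrite("pics/s1.png",cv2.cvtColor(p,cv2.COLOR_RGB2BGR)); crop("pics/s1.png","pics/s1c.png",150,150,200,150,4)
```

```text
t=1.60 pos [ 0.3909 -0.1699  0.0784] psi 0.0721 zaxis [-0.002  0.    -1.   ] F [0.1 0.  0.3] q6 2.66 w 0.993
delta cm [ 0.13 -0.18  4.34] rot [-0.0004  0.0015 -0.0035]
```

View pics/s1c.png

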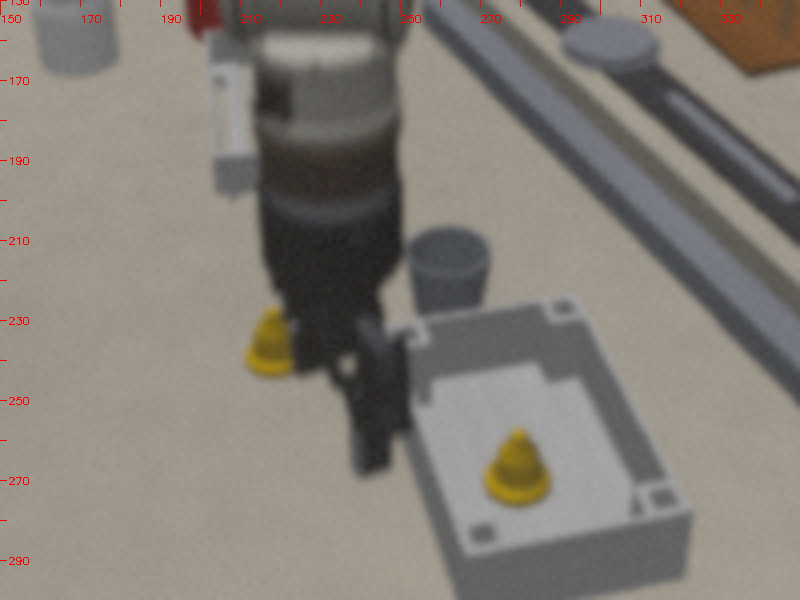

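The side view shows the fingers (370,470 in the crop) in front of the front wall with clear space on both sides. The counter teat and the cup are also clear. I'll lower the gripper and start the push.

Call:
drive_tool:
  deltas: [8.5, 0.1, -0.2, 2.2, 0, 0, 0, 8.5, 0.1, -0.2, 4.3, 0, 0, 0, 8.5, 0.1, -0.2, 4.3, 0, 0, 0, 8.5, 1.0, -0.2, 4.3, 0, 0, 0, 8.5, 2.0, -0.2, 4.3, 0, 0, 0]

```text
time: 2.28
tool_pos: [0.4139, -0.1658, 0.0386]
tcp_rot: [0.001, 0.999, 0.037, 0.001]
force: [1.0, -0.2, -0.7]
gripper_width: 0.993
```

Call:
drive_tool:
  deltas: [8.5, 0.8, 0, 0, 0, 0, 0, 8.5, 1.6, 0, 0, 0, 0, 0, 8.5, 2.4, 0, 0, 0, 0, 0, 8.5, 3.2, 0, 0, 0, 0, 0, 8.5, 4, 0, 0, 0, 0, 0]

```text
time: 2.9
tool_pos: [0.4503, -0.1622, 0.0374]
tcp_rot: [0.001, 0.999, 0.037, -0.002]
force: [-6.3, -1.9, 5.6]
gripper_width: 0.997
```

Run:
```python
from h import *
go(.55,-.168,.035,.0756)
p,d=grab_frame("top"); np.save("pics/top2.npy",d);cv2.imwrite("pics/t2.png",cv2.cvtColor(p,cv2.COLOR_RGB2BGR)); crop("pics/t2.png","pics/t2c.png",240,130,150,120,5)
```

```text
t=2.90 pos [ 0.4503 -0.1622  0.0374] psi 0.0744 zaxis [-0.005 -0.002 -1.   ] F [-6.3 -1.9  5.6] q6 2.72 w 0.997
delta cm [9.9  1.32 0.19] rot [ 0.0014  0.005  -0.0012]
```

View pics/t2c.png

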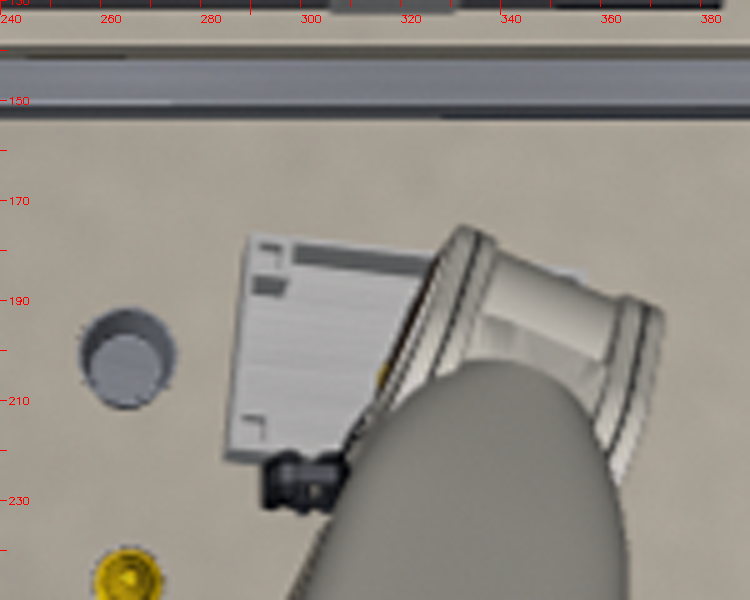

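The top view shows the tray turning: its rear-left corner is at (289,177) and the left finger at (300,224) is nearly on the wall. It is still well clear of the cup. I'll continue.

Call:
drive_tool:
  deltas: [8.5, 0.9, 0, 0, 0, 0, 0, 8.5, 1.8, 0, 0, 0, 0, 0, 8.5, 2.7, 0, 0, 0, 0, 0, 8.5, 3.6, 0, 0, 0, 0, 0, 8.5, 4.5, 0, 0, 0, 0, 0]

```text
time: 3.58
tool_pos: [0.4952, -0.1583, 0.0372]
tcp_rot: [0.0, 0.999, 0.038, -0.002]
force: [-6.8, -1.3, 5.0]
gripper_width: 0.994
```

Call:
drive_tool:
  deltas: [8.5, 0.9, 0, 0, 0, 0, 0, 8.5, 1.7, 0, 0, 0, 0, 0, 8.5, 2.4, 0, 0, 0, 0, 0, 8.5, 3.0, 0, 0, 0, 0, 0, 8.5, 3.5, 0, 0, 0, 0, 0]

```text
time: 4.2
tool_pos: [0.5299, -0.1554, 0.0371]
tcp_rot: [-0.0, 0.999, 0.038, -0.002]
force: [-6.4, -1.0, 5.2]
gripper_width: 0.997
```

Run:
```python
from h import *
go(.55,-.168,.035,.0756)
p,d=grab_frame("top"); np.save("pics/top3.npy",d);cv2.imwrite("pics/t3.png",cv2.cvtColor(p,cv2.COLOR_RGB2BGR)); crop("pics/t3.png","pics/t3c.png",240,130,150,120,5)
p,d=grab_frame("side"); cv2.imwrite("pics/s3.png",cv2.cvtColor(p,cv2.COLOR_RGB2BGR)); crop("pics/s3.png","pics/s3c.png",190,150,200,150,4)
```

```text
t=4.20 pos [ 0.5299 -0.1554  0.0371] psi 0.0759 zaxis [-0.005  0.    -1.   ] F [-6.4 -1.   5.2] q6 2.78 w 0.997
delta cm [1.9  1.41 0.2 ] rot [-0.0004  0.0047  0.0003]
```

View pics/t3c.png

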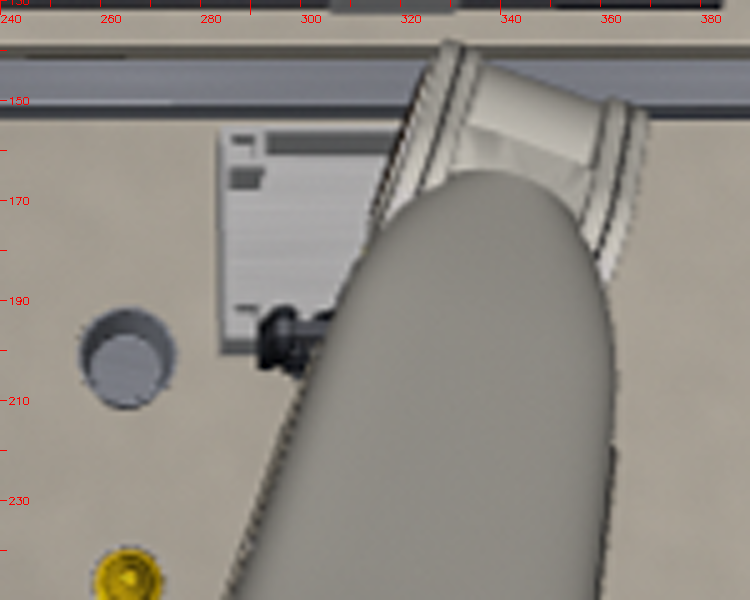

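View pics/s3c.png

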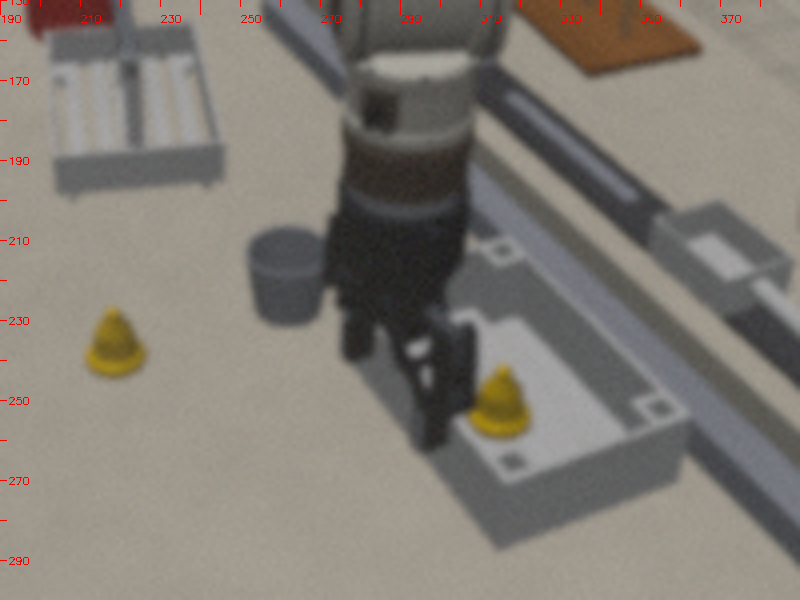

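The tray is now square to the rail and about 2 cm short of it. The teat is inside and both fingers are on the front wall. I'll finish the push slowly while watching the force.

Call:
drive_tool:
  deltas: [8.5, 0.4, 0, 0, 0, 0, 0, 8.5, 0.8, 0, 0, 0, 0, 0, 8.5, 1.1, 0, 0, 0, 0, 0, 8.5, 1.4, 0, 0, 0, 0, 0, 8.5, 1.6, 0, 0, 0, 0, 0]

```text
time: 4.92
tool_pos: [0.5463, -0.1543, 0.0371]
tcp_rot: [-0.0, 0.999, 0.038, -0.002]
force: [-6.1, -0.1, 3.3]
gripper_width: 0.994
```

Call:
drive_tool:
  deltas: [8.5, 0.1, 0, 0, 0, 0, 0, 8.5, 0.2, 0, 0, 0, 0, 0, 8.5, 0.3, 0, 0, 0, 0, 0]

```text
time: 5.3
tool_pos: [0.5491, -0.1541, 0.0371]
tcp_rot: [-0.0, 0.999, 0.038, -0.002]
force: [-6.0, -0.4, 4.5]
gripper_width: 0.993
```

Call:
drive_tool:
  deltas: [8.5, 0.1, 0, 0, 0, 0, 0, 8.5, 0.2, 0, 0, 0, 0, 0, 8.5, 0.3, 0, 0, 0, 0, 0]

```text
time: 5.68
tool_pos: [0.5499, -0.154, 0.0371]
tcp_rot: [-0.0, 0.999, 0.038, -0.004]
force: [-13.2, -1.6, 10.2]
gripper_width: 0.996
```

Run:
```python
from h import *
go(.55,-.168,.035,.0756)
p,d=grab_frame("top"); np.save("pics/top4.npy",d);cv2.imwrite("pics/t4.png",cv2.cvtColor(p,cv2.COLOR_RGB2BGR)); crop("pics/t4.png","pics/t4c.png",270,130,100,75,8)
p,d=grab_frame("side"); cv2.imwrite("pics/s4.png",cv2.cvtColor(p,cv2.COLOR_RGB2BGR)); crop("pics/s4.png","pics/s4c.png",260,180,120,100,6)
```

```text
t=5.67 pos [ 0.5499 -0.154   0.0371] psi 0.0754 zaxis [-0.008 -0.    -1.   ] F [-13.2  -1.6  10.2] q6 2.79 w 0.996
delta cm [-0.09  1.4   0.21] rot [-0.0005  0.0079 -0.0002]
```

View pics/t4c.png

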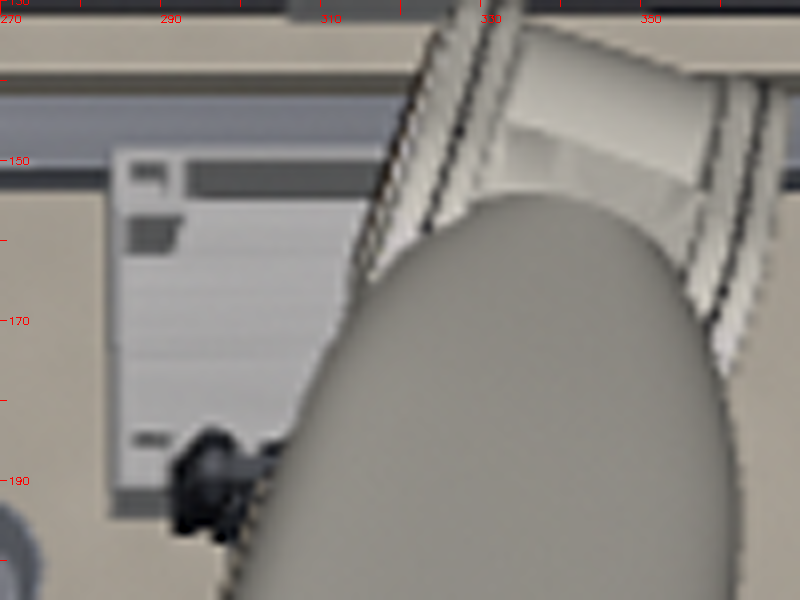

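View pics/s4c.png

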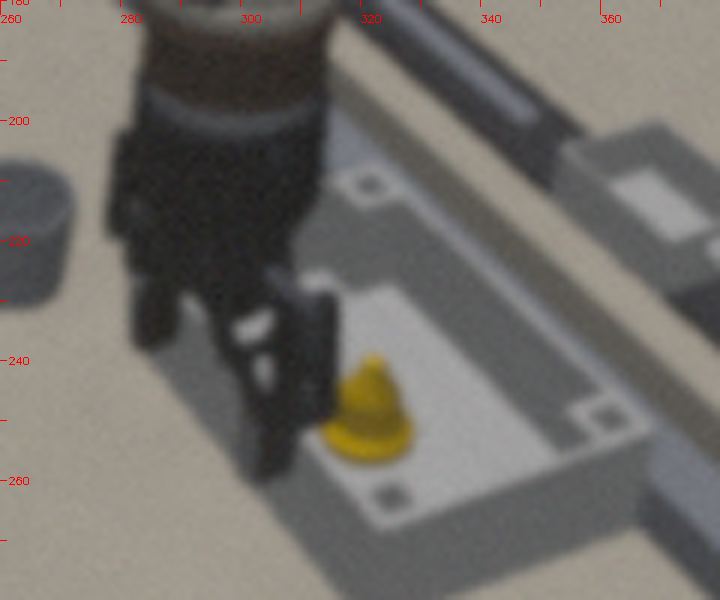

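Both views show the rear wall at the rail, and the force has started to rise. I'll press gently a little further so that both rear corners seat.

Call:
drive_tool:
  deltas: [8.5, 0.1, 0, 0, 0, 0, 0, 8.5, 0.2, 0, 0, 0, 0, 0, 8.5, 0.2, 0, 0, 0, 0, 0]

```text
time: 6.15
tool_pos: [0.5499, -0.1539, 0.0371]
tcp_rot: [-0.0, 0.999, 0.037, -0.006]
force: [-17.0, -0.8, 12.7]
gripper_width: 1.001
```

Call:
drive_tool:
  deltas: [8.5, 0.1, 0, 0, 0, 0, 0, 8.5, 0.2, 0, 0, 0, 0, 0, 8.5, 0.3, 0, 0, 0, 0, 0]

```text
time: 6.52
tool_pos: [0.5499, -0.1539, 0.0371]
tcp_rot: [0.0, 0.999, 0.037, -0.009]
force: [-26.0, -2.5, 20.0]
gripper_width: 0.996
```

Run:
```python
from h import *
go(.55,-.168,.035,.0756)
print(read_state()["wrist_torque"])
```

```text
t=6.53 pos [ 0.5499 -0.1539  0.0371] psi 0.0746 zaxis [-0.017 -0.001 -1.   ] F [-26.   -2.5  20. ] q6 2.80 w 0.996
delta cm [-0.09  1.4   0.21] rot [-0.0006  0.0174 -0.001 ]
[-0.36946679  4.68734675  0.22085039]
```

It is firm at the rail, with no further motion at 26 N. Now I'll back off, lift and look.

Call:
drive_tool:
  deltas: [8.5, -0.8, 0, 0, 0, 0, 0, 8.5, -3, 0, 0, 0, 0, 0, 8.5, -3, 0, -4, 0, 0, 0, 8.5, -3, 0, -10, 0, 0, 0, 8.5, -3, 0, -16, 0, 0, 0]

```text
time: 7.15
tool_pos: [0.5298, -0.1557, 0.1992]
tcp_rot: [-0.0, 0.999, 0.038, 0.001]
force: [0.9, -0.4, 0.5]
gripper_width: 0.995
```

Run:
```python
from h import *
go(.45,.12,.25,1.356)
```

```text
t=7.15 pos [ 0.5298 -0.1557  0.1992] psi 0.0765 zaxis [ 0.002  0.    -1.   ] F [ 0.9 -0.4  0.5] q6 2.78 w 0.995
delta cm [ -5.84 -28.1   -5.09] rot [ 1.2000e-03 -2.0000e-03 -1.2795e+00]
```

Call:
drive_tool:
  deltas: [8.5, -2, -4, -5, 0, 0, -0.18, 8.5, -4, -8, -5, 0, 0, -0.36, 8.5, -6, -12, -5, 0, 0, -0.54, 8.5, -8, -16, -5, 0, 0, -0.72, 8.5, -9.5, -19.4, -5, 0, 0, -0.9]

```text
time: 7.78
tool_pos: [0.4195, 0.0321, 0.248]
tcp_rot: [0.0, 0.882, 0.472, 0.002]
force: [-0.6, -0.3, -0.1]
gripper_width: 0.994
```

Run:
```python
from h import *
go(.483,.249,.25,1.356)
for i in range(1):
    p,d=grab_frame("top"); np.save("pics/top5.npy",d);cv2.imwrite("pics/t5.png",cv2.cvtColor(p,cv2.COLOR_RGB2BGR)); crop("pics/t5.png","pics/t5c.png",265,125,110,80,7)
    p,d=grab_frame("side"); np.save("pics/side5.npy",d);cv2.imwrite("pics/s5.png",cv2.cvtColor(p,cv2.COLOR_RGB2BGR)); crop("pics/s5.png","pics/s5c.png",260,170,130,100,6)
```

```text
t=7.78 pos [0.4195 0.0321 0.248 ] psi 0.9829 zaxis [ 0.003  0.001 -1.   ] F [-0.6 -0.3 -0.1] q6 2.23 w 0.994
delta cm [21.57 -6.75 -0.16] rot [ 0.0022 -0.0025 -0.3731]
```

View pics/t5c.png

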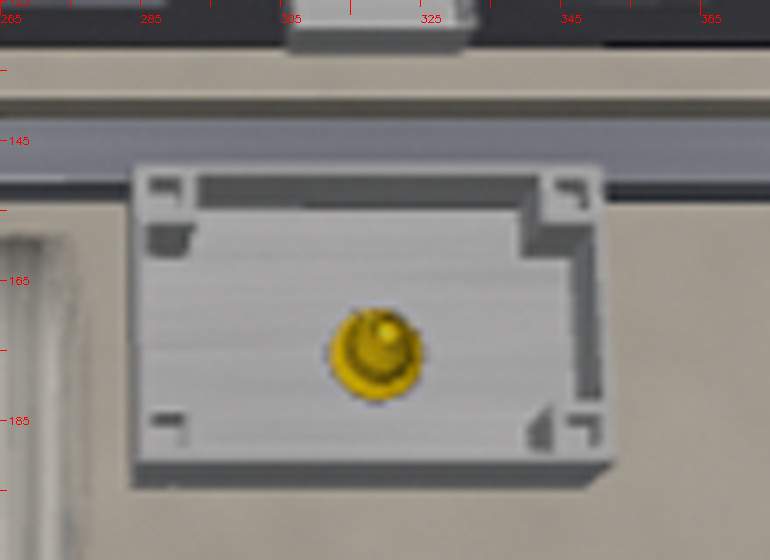

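View pics/s5c.png

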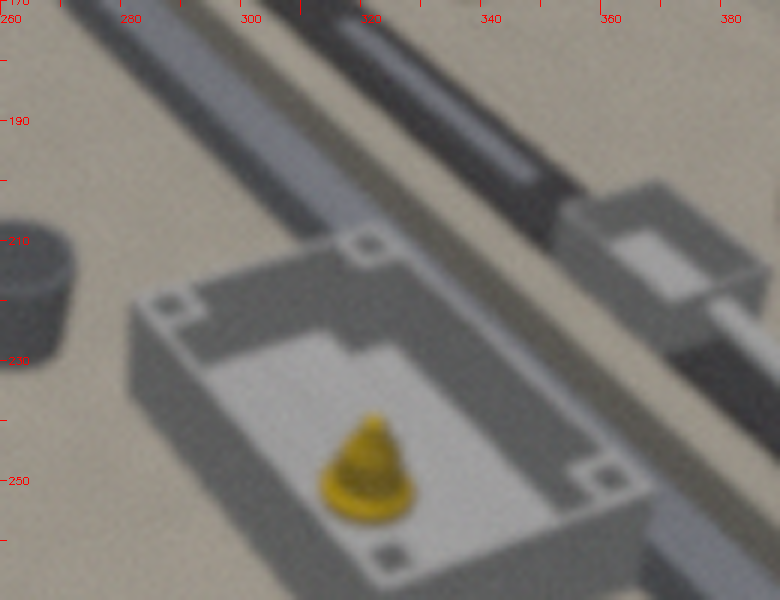

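View pics/t5.png

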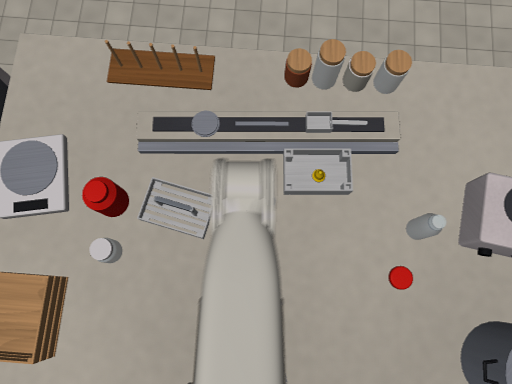

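The lower tray is flush in both views: the rear rim edge runs parallel to the rail and no counter shows between them. The teat is inside at (319,175). Now I'll measure its pose precisely, and that of the slatted tray.

```bash
cat >> h.py <<'E'
def edge(g,n,z,pts,along,sign,half=3):
    """pts: start,end pixel of approx edge line; along 'h' scans vertically; sign +1 bright increasing with row/col"""
    (u0,v0),(u1,v1)=pts; out=[]
    N=30
    for t in np.linspace(0,1,N):
        u=u0+(u1-u0)*t; v=v0+(v1-v0)*t
        s=np.arange(-half,half+.01,.25)
        if along=='h': pr=cv2.remap(g,np.full((1,len(s)),u,np.float32),(v+s)[None].astype(np.float32),cv2.INTER_LINEAR)[0]
        else: pr=cv2.remap(g,(u+s)[None].astype(np.float32),np.full((1,len(s)),v,np.float32),cv2.INTER_LINEAR)[0]
        dd=(np.diff(pr)*sign).clip(0); 
        if dd.max()<1: continue
        k=np.argmax(dd); w=dd.copy(); w[np.abs(np.arange(len(dd))-k)>5]=0
        o=(w*(s[:-1]+.125)).sum()/w.sum()
        out.append(atz(n,u+(0 if along=='h' else o),v+(o if along=='h' else 0),z)[:2])
    p=np.array(out,np.float32); vx,vy,x,y=cv2.fitLine(p,cv2.DIST_HUBER,0,.001,.001).ravel()
    r=np.abs((p[:,0]-x)*vy-(p[:,1]-y)*vx)
    return np.array([x,y]),np.array([vx,vy]),np.median(r)
def inter(a,b):
    t=np.linalg.solve(np.stack([a[1],-b[1]],1),b[0]-a[0]); return a[0]+a[1]*t[0]
def quad(g,n,z,c,signs,names=("rear","right","front","left")):
    L=[]
    for i in range(4):
        a=np.array(c[i],float); b=np.array(c[(i+1)%4],float); d=b-a
        L.append(edge(g,n,z,(a+.12*d,b-.12*d),'h' if abs(d[0])>abs(d[1]) else 'v',signs[i]))
    P=np.array([inter(L[i-1],L[i]) for i in range(4)])
    for i in range(4): 
        v=L[i][1]; print(names[i],"ang %.4f"%np.arctan(v[1]/v[0] if i%2 else -v[0]/v[1]),"res %.4f"%L[i][2])
    print("corners",P.round(4).tolist()); print("sides",np.linalg.norm(np.roll(P,-1,0)-P,axis=1).round(4),"cen",P.mean(0).round(4))
    return P
E
python3 - <<'E'
from h import *
g=cv2.cvtColor(cv2.imread("pics/t5.png"),cv2.COLOR_BGR2GRAY).astype(np.float32)
quad(g,"top",.055,[(283.8,148.7),(351.3,148.7),(352.8,191),(284,191)],(1,-1,-1,1))
quad(g,"top",.049,[(153,178.5),(216,196.5),(203.5,238.3),(139,219)],(-1,-1,1,1))
for nm,z0,z1,ux,vx in [("low",.047,.062,(278,358),(143,200)),("up",.042,.055,(134,222),(174,244)),("hand",.095,.112,(150,200),(185,220))]:
    Q=cloud("top",np.load("pics/top5.npy"))[vx[0]:vx[1],ux[0]:ux[1]].reshape(-1,3)
    Q=Q[(Q[:,2]>z0)&(Q[:,2]<z1)][:,:2].astype(np.float32); print(nm,len(Q),cv2.minAreaRect(Q))
crop("pics/t5.png","pics/t5u.png",130,165,95,80,8)
E
```

```text
rear ang 0.0762 res 0.0000
right ang 0.0837 res 0.0003
front ang 0.0764 res 0.0000
left ang 0.0899 res 0.0004
corners [[0.6848999857902527, -0.05220000073313713], [0.7002999782562256, -0.2529999911785126], [0.569599986076355, -0.2639000117778778], [0.5543000102043152, -0.06390000134706497]]
sides [0.2014 0.1311 0.2006 0.1312] cen [ 0.6273 -0.1582]
rear ang -0.2140 res 0.0002
right ang -0.2796 res 0.0018
front ang -0.2135 res 0.0002
left ang -0.2087 res 0.0002
corners [[0.5615000128746033, 0.32109999656677246], [0.5203999876976013, 0.13210000097751617], [0.3961000144481659, 0.16779999434947968], [0.4352000057697296, 0.34779998660087585]]
sides [0.1934 0.1293 0.1842 0.1291] cen [0.4783 0.2422]
low 592 ((0.6269481778144836, -0.15649119019508362), (0.1320885866880417, 0.20073233544826508), 4.3194451332092285)
up 337 ((0.48349517583847046, 0.24978478252887726), (0.2019481211900711, 0.13026365637779236), 77.73944091796875)
hand 222 ((0.4829036593437195, 0.24911794066429138), (0.11714273691177368, 0.01450569462031126), 77.44368743896484)
```

View pics/t5u.png

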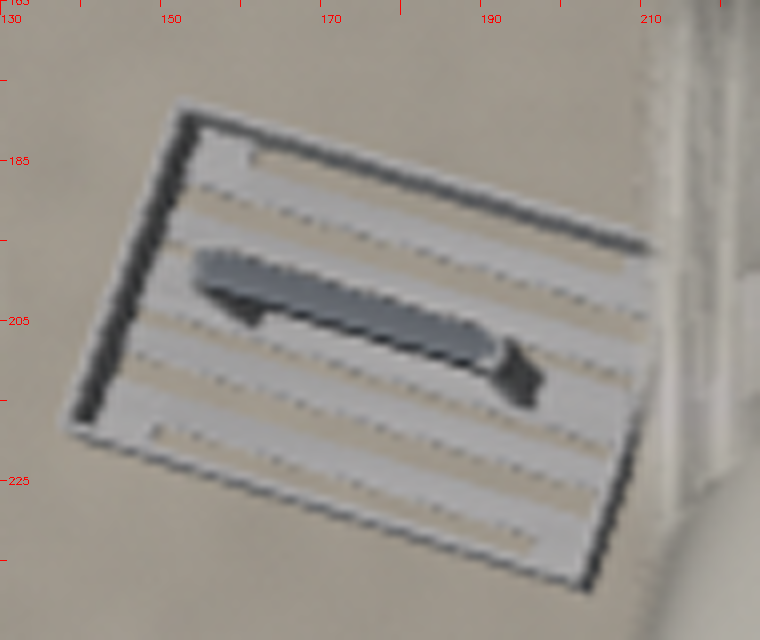

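The lower tray's centre is (0.627, -0.158) with yaw 0.076, against a rail yaw of 0.0757, and its rear edge is within 1 mm of the face. The slatted tray's handle is at (0.483, 0.2495) with yaw -0.214. Next I'll move over the handle.

Call:
drive_tool:
  deltas: [8.5, 5, -1.6, 0, 0, 0, -0.1, 8.5, 10, -3.2, 0, 0, 0, -0.2, 8.5, 15, -4.8, 0, 0, 0, -0.3, 8.5, 19, -6, 0, 0, 0, -0.373, 8.5, 21.6, -6.75, 0, 0, 0, -0.373]

```text
time: 8.5
tool_pos: [0.4862, 0.2493, 0.2472]
tcp_rot: [-0.0, 0.781, 0.625, 0.001]
force: [-0.1, 0.7, 0.9]
gripper_width: 0.995
```

Call:
drive_tool:
  deltas: [8.5, 0, 0, 0, 0, 0, 0]

```text
time: 8.62
tool_pos: [0.4859, 0.2488, 0.2468]
tcp_rot: [-0.0, 0.781, 0.625, 0.001]
force: [-0.3, -0.1, 0.7]
gripper_width: 0.992
```

Run:
```python
from h import *
go(.483,.2495,.095,1.357)
```

```text
t=8.62 pos [0.4859 0.2488 0.2468] psi 1.3502 zaxis [ 0.001  0.001 -1.   ] F [-0.3 -0.1  0.7] q6 2.26 w 0.992
delta cm [-1.000e-02 -3.100e-01  1.518e+01] rot [ 0.0008 -0.0011 -0.0068]
```

Call:
drive_tool:
  deltas: [8.5, 0, -0.3, 4, 0, 0, -0.007, 8.5, 0, -0.3, 8, 0, 0, -0.007, 8.5, 0, -0.3, 11, 0, 0, -0.007, 8.5, 0, -0.3, 13.5, 0, 0, -0.007, 8.5, 0, -0.3, 15.2, 0, 0, -0.007]

```text
time: 9.25
tool_pos: [0.4817, 0.2462, 0.0942]
tcp_rot: [-0.0, 0.78, 0.626, -0.0]
force: [1.0, 0.2, -0.2]
gripper_width: 0.995
```

Call:
drive_tool:
  deltas: [8.5, 0, 0, 0, 0, 0, 0]

```text
time: 9.38
tool_pos: [0.4811, 0.2461, 0.0942]
tcp_rot: [-0.0, 0.779, 0.626, -0.001]
force: [0.8, -0.0, -0.4]
gripper_width: 0.994
```

Run:
```python
from h import *
go(.483,.2495,.095,1.357)
p,d=grab_frame("side"); cv2.imwrite("pics/s6.png",cv2.cvtColor(p,cv2.COLOR_RGB2BGR)); crop("pics/s6.png","pics/s6c.png",170,110,110,100,7)
```

```text
t=9.38 pos [0.4811 0.2461 0.0942] psi 1.3539 zaxis [-0.002 -0.001 -1.   ] F [ 0.8 -0.  -0.4] q6 2.26 w 0.994
delta cm [ 0.37  0.12 -0.09] rot [-0.0021  0.0019 -0.0031]
```

View pics/s6c.png

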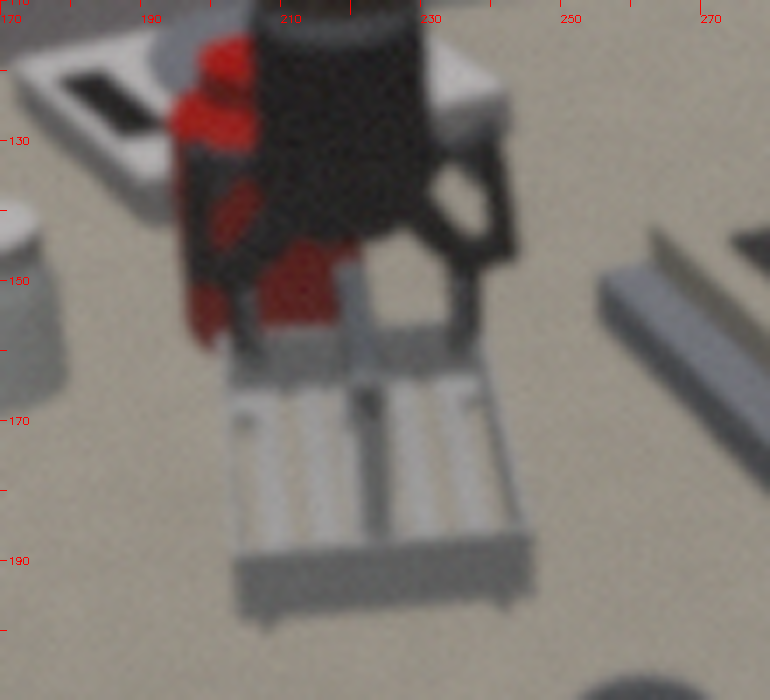

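The jaws straddle the bar, with a finger on each side of the handle at (222,150). I'll centre over the bar and close.

Call:
drive_tool:
  deltas: [8.5, 0.35, 0.1, 0, 0, 0, 0, 4, 0.35, 0.1, 0, 0, 0, 0, 1, 0.35, 0.1, 0, 0, 0, 0, 0, 0.35, 0.1, 0, 0, 0, 0, 0, 0.35, 0.1, 0, 0, 0, 0]
  grip_force: 60

```text
time: 10.05
tool_pos: [0.4837, 0.2508, 0.0955]
tcp_rot: [0.0, 0.779, 0.627, 0.0]
force: [-0.6, -0.8, 0.9]
gripper_width: 0.15
```

Call:
drive_tool:
  deltas: [0, 0, 0, 0, 0, 0, 0, 0, 0, 0, 0, 0, 0, 0, 0, 0, 0, 0, 0, 0, 0, 0, 0, 0, 0, 0, 0, 0]

```text
time: 10.55
tool_pos: [0.4837, 0.2508, 0.0955]
tcp_rot: [0.0, 0.779, 0.627, 0.0]
force: [-0.1, -0.2, 2.5]
gripper_width: 0.153
```

Run:
```python
from h import *
go(.483,.2495,.095,1.357)
```

```text
t=10.55 pos [0.4837 0.2508 0.0955] psi 1.3558 zaxis [ 0.  0. -1.] F [-0.1 -0.2  2.5] q6 2.26 w 0.153
delta cm [-0.14 -0.04  0.05] rot [ 0.0004 -0.0002 -0.0012]
```

Call:
drive_tool:
  deltas: [0, 0, 0, -0.5, 0, 0, 0, 0, 0, 0, -2, 0, 0, 0, 0, 0, 0, -5, 0, 0, 0, 0, 0, 0, -8, 0, 0, 0, 0, 0, 0, -11.5, 0, 0, 0]

```text
time: 11.18
tool_pos: [0.4828, 0.2505, 0.2113]
tcp_rot: [-0.0, 0.779, 0.627, -0.001]
force: [-0.3, 0.1, -4.3]
gripper_width: 0.155
```

Call:
drive_tool:
  deltas: [0, 0, 0, 0, 0, 0, 0]

```text
time: 11.3
tool_pos: [0.4853, 0.2518, 0.2137]
tcp_rot: [0.001, 0.779, 0.627, 0.004]
force: [0.6, 0.8, -5.1]
gripper_width: 0.151
```

Run:
```python
from h import *
go(.627,-.158,.21,1.647)
p,d=grab_frame("side"); cv2.imwrite("pics/s7.png",cv2.cvtColor(p,cv2.COLOR_RGB2BGR)); crop("pics/s7.png","pics/s7c.png",150,70,150,130,5)
```

```text
t=11.30 pos [0.4853 0.2518 0.2137] psi 1.3558 zaxis [ 0.006  0.003 -1.   ] F [ 0.6  0.8 -5.1] q6 2.26 w 0.151
delta cm [-37.02  22.59   0.32] rot [ 0.0062 -0.0039 -0.2912]
```

View pics/s7c.png

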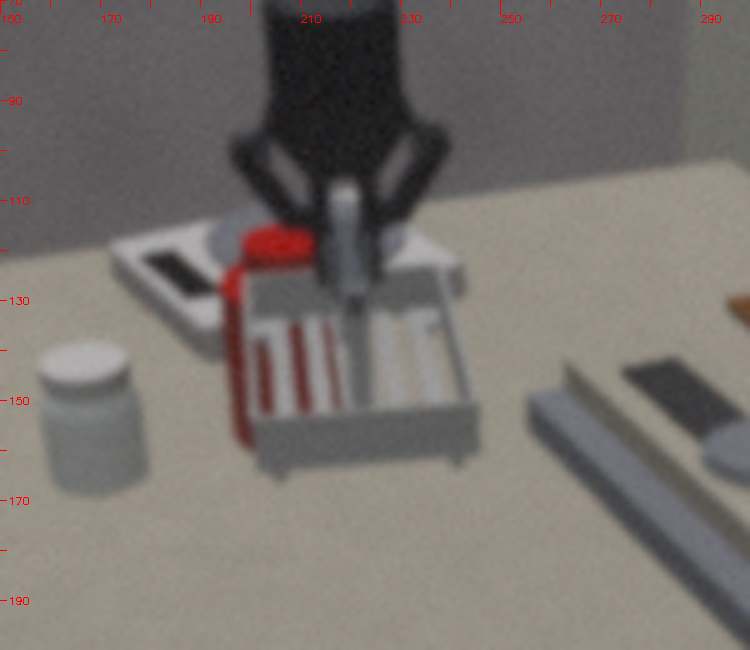

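It is held level and the weight reads about 5 N. I'll carry it over.

Call:
drive_tool:
  deltas: [0, -1.5, 0.9, 0, 0, 0, 0, 0, -4, 2.4, 0, 0, 0, 0, 0, -7.5, 4.6, 0, 0, 0, 0, 0, -11, 6.7, 0, 0, 0, 0, 0, -14.5, 8.9, 0, 0, 0, 0]

```text
time: 11.98
tool_pos: [0.5385, 0.0876, 0.2081]
tcp_rot: [-0.001, 0.779, 0.627, -0.002]
force: [0.1, 0.4, -4.9]
gripper_width: 0.154
```

Call:
drive_tool:
  deltas: [0, -3.5, 2.1, 0, 0, 0, -0.05, 0, -7, 4.3, 0, 0, 0, -0.11, 0, -10.5, 6.4, 0, 0, 0, -0.17, 0, -13.5, 8.2, 0, 0, 0, -0.23, 0, -16, 9.8, 0, 0, 0, -0.291]

```text
time: 12.6
tool_pos: [0.5998, -0.0897, 0.2077]
tcp_rot: [-0.002, 0.68, 0.734, -0.002]
force: [0.5, 0.6, -3.6]
gripper_width: 0.149
```

Run:
```python
from h import *
go(.627,-.158,.16,1.647)
```

```text
t=12.60 pos [ 0.5998 -0.0897  0.2077] psi 1.6470 zaxis [-0.005  0.    -1.   ] F [ 0.5  0.6 -3.6] q6 1.35 w 0.149
delta cm [-7.02  2.21  4.76] rot [-0.0047 -0.0004 -0.    ]
```

Call:
drive_tool:
  deltas: [0, -2.5, 0.8, 0, 0, 0, 0, 0, -4.5, 1.5, 0, 0, 0, 0, 0, -6, 2, 0, 0, 0, 0, 0, -6.9, 2.2, 1.5, 0, 0, 0, 0, -6.9, 2.2, 3, 0, 0, 0]

```text
time: 13.22
tool_pos: [0.6276, -0.1546, 0.1782]
tcp_rot: [-0.001, 0.68, 0.733, -0.0]
force: [-0.6, -0.0, -4.3]
gripper_width: 0.153
```

Call:
drive_tool:
  deltas: [0, 0, 0, 0.5, 0, 0, 0, 0, 0, 0, 1, 0, 0, 0, 0, 0, 0, 1, 0, 0, 0]

```text
time: 13.6
tool_pos: [0.6281, -0.1535, 0.1702]
tcp_rot: [-0.0, 0.679, 0.734, -0.0]
force: [-0.1, 0.2, -4.9]
gripper_width: 0.151
```

Run:
```python
from h import *
go(.627,-.1566,.136,1.647)
for n in ("top","side"):
    p,d=grab_frame(n); np.save(f"pics/{n}8.npy",d); cv2.imwrite(f"pics/{n}8.png",cv2.cvtColor(p,cv2.COLOR_RGB2BGR))
crop("pics/side8.png","pics/s8c.png",260,150,130,110,6)
crop("pics/top8.png","pics/t8c.png",270,120,100,80,8)
```

```text
t=13.60 pos [ 0.6281 -0.1535  0.1702] psi 1.6477 zaxis [-0.  0. -1.] F [-0.1  0.2 -4.9] q6 1.25 w 0.151
delta cm [-0.3  -0.14  3.42] rot [-0.0003 -0.0002  0.0007]
```

View pics/s8c.png

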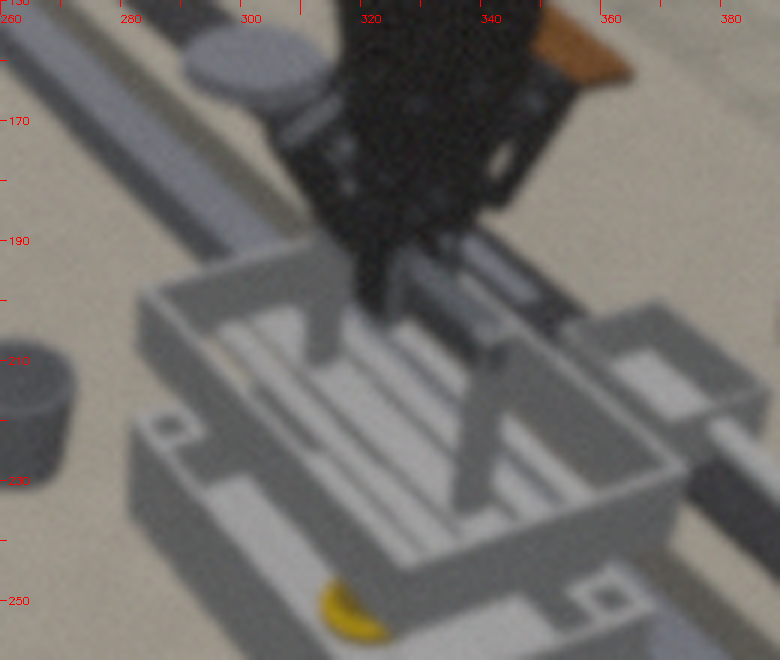

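View pics/t8c.png

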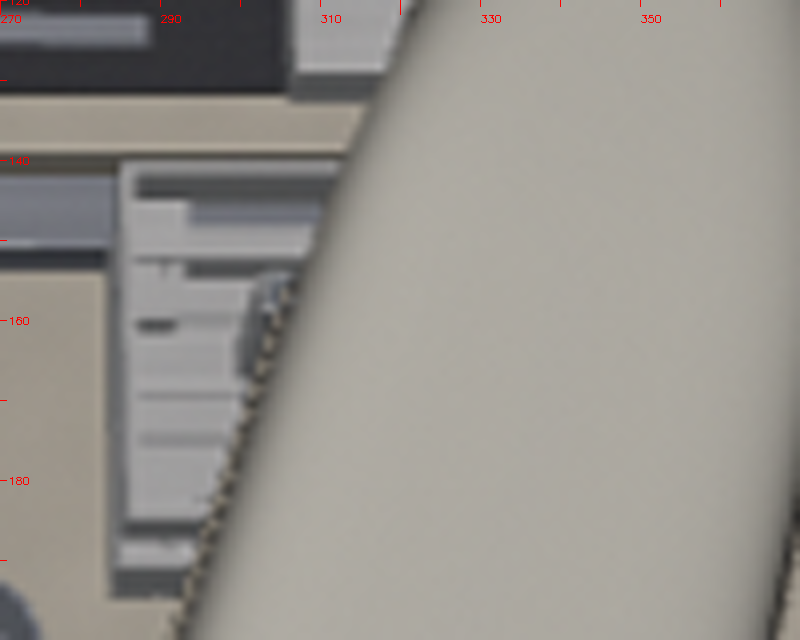

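Run:
```python
from h import *
def cen(n,c,z,idx,th=.0763):
    m=np.array([[.065,.1],[.065,-.1],[-.065,-.1],[-.065,.1]])[idx]
    p=np.array([atz(n,u,v,z)[:2] for u,v in c]); Rm=np.array([[np.cos(th),-np.sin(th)],[np.sin(th),np.cos(th)]])
    r=p-m@Rm.T; print(n,z,"cen",r.mean(0).round(4),"each",r.round(4).tolist())
# lower, idx rl,rr,fr,fl =0,1,2,3
cen("side",[(369.2,251.3),(324.2,268),(282.2,220.8)],.055,[1,2,3])
cen("top",[(283.8,148.7),(351.3,148.7),(352.8,191),(284,191)],.055,[0,1,2,3])
zu=.1702-.0955+.049
cen("side",[(374.2,227.8),(327.5,245),(283.5,198.8)],zu,[1,2,3])
cen("top",[(285,140.3),(284.8,186.5)],zu,[0,3])
# edges in images
g=cv2.cvtColor(cv2.imread("pics/top8.png"),cv2.COLOR_BGR2GRAY).astype(np.float32)
for nm,pts,al,sg in [("rear",((288,140),(306,140)),'h',1),("left",((285,146),(285,180)),'v',1)]:
    e=edge(g,"top",zu,pts,al,sg,2); print(nm,e)
P5=cloud("side",np.load("pics/side5.npy")); P8=cloud("side",np.load("pics/side8.npy"))
for nm,P,lo,hi in (("low",P5,.048,.062),("up",P8,zu-.006,zu+.006)):
    Q=P[190:280,275:385].reshape(-1,3); Q=Q[(abs(Q[:,2]-(lo+hi)/2)<(hi-lo)/2)][:,:2].astype(np.float32); print(nm,len(Q),cv2.minAreaRect(Q))
s=read_state(); print(s["tool_pos"])
```

```text
side 0.055 cen [ 0.6257 -0.1609] each [[0.6248, -0.1587], [0.6273, -0.1588], [0.625, -0.1653]]
top 0.055 cen [ 0.6246 -0.1579] each [[0.6245, -0.1575], [0.6248, -0.16], [0.6246, -0.158], [0.6245, -0.1562]]
side 0.12369999999999999 cen [ 0.6272 -0.1595] each [[0.6271, -0.1559], [0.6277, -0.159], [0.6268, -0.1636]]
top 0.12369999999999999 cen [ 0.6243 -0.1552] each [[0.6267, -0.1563], [0.6218, -0.1541]]
rear (array([ 0.68854153, -0.08093178], dtype=float32), array([ 0.07656092, -0.9970649 ], dtype=float32), np.float32(1.4872057e-08))
left (array([ 0.626078  , -0.05482761], dtype=float32), array([0.99592066, 0.09023336], dtype=float32), np.float32(0.0003688301))
low 1857 ((0.6750475764274597, -0.11344420909881592), (0.30829763412475586, 0.24869263172149658), 87.9776382446289)
up 606 ((0.6271016597747803, -0.15634161233901978), (0.13269808888435364, 0.20478340983390808), 4.44330358505249)
[ 0.62856206 -0.15389792  0.17094234]
```

The same-method edges in the top view put the upper tray about +1.4 mm in x and +2.7 mm in y off the lower tray. The planned TCP correction is (-1.1, -3.1) mm, which agrees. Yaw matches (0.0766 vs 0.0762). I'll correct and descend slowly.

Call:
drive_tool:
  deltas: [0, -0.15, -0.07, 0, 0, 0, 0, 0, -0.3, -0.13, 0.5, 0, 0, 0, 0, -0.3, -0.13, 1.0, 0, 0, 0, 0, -0.3, -0.13, 1.4, 0, 0, 0, 0, -0.3, -0.13, 1.4, 0, 0, 0]

```text
time: 14.32
tool_pos: [0.6268, -0.1572, 0.1555]
tcp_rot: [-0.001, 0.68, 0.733, -0.0]
force: [0.5, -0.2, -4.9]
gripper_width: 0.153
```

Run:
```python
from h import *
go(.627,-.1566,.1365,1.647)
for n in ("side",):
    p,d=grab_frame(n); cv2.imwrite(f"pics/{n}9.png",cv2.cvtColor(p,cv2.COLOR_RGB2BGR))
crop("pics/side9.png","pics/s9c.png",260,180,130,110,6)
```

```text
t=14.32 pos [ 0.6268 -0.1572  0.1555] psi 1.6468 zaxis [-0.001  0.    -1.   ] F [ 0.5 -0.2 -4.9] q6 1.25 w 0.153
delta cm [0.05 0.03 1.9 ] rot [-0.0013 -0.0005 -0.0002]
```

View pics/s9c.png

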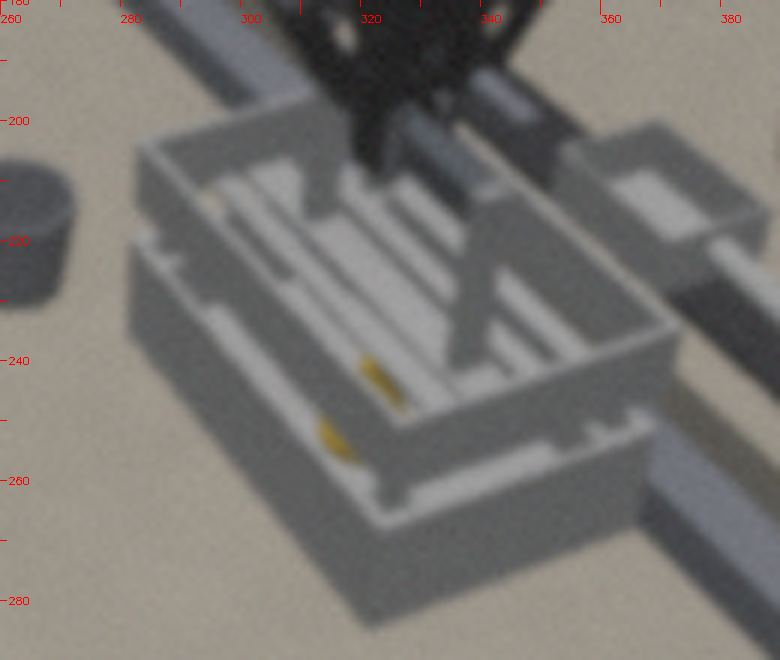

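The lugs hang just above the sockets, with the near lug at (324,262) over its socket. I'll lower it in small steps.

Call:
drive_tool:
  deltas: [0, 0.03, 0, 0.2, 0, 0, 0, 0, 0.03, 0, 0.4, 0, 0, 0, 0, 0.03, 0, 0.6, 0, 0, 0, 0, 0.03, 0, 0.8, 0, 0, 0, 0, 0.03, 0, 1.0, 0, 0, 0]

```text
time: 15.0
tool_pos: [0.6272, -0.157, 0.1462]
tcp_rot: [-0.0, 0.68, 0.733, -0.0]
force: [0.3, -0.3, -4.9]
gripper_width: 0.153
```

Run:
```python
from h import *
go(.627,-.1566,.1365,1.647)
```

```text
t=15.00 pos [ 0.6272 -0.157   0.1462] psi 1.6468 zaxis [-0.  0. -1.] F [ 0.3 -0.3 -4.9] q6 1.25 w 0.153
delta cm [ 0.04 -0.01  0.97] rot [-0.     -0.     -0.0002]
```

The lug tips are about 4 mm inside the sockets with no contact force. I'll continue.

Call:
drive_tool:
  deltas: [0, 0, 0, 0.2, 0, 0, 0, 0, 0, 0, 0.4, 0, 0, 0, 0, 0, 0, 0.6, 0, 0, 0, 0, 0, 0, 0.8, 0, 0, 0, 0, 0, 0, 0.8, 0, 0, 0]

```text
time: 15.62
tool_pos: [0.627, -0.1569, 0.138]
tcp_rot: [-0.0, 0.68, 0.733, -0.0]
force: [0.3, -0.7, -5.1]
gripper_width: 0.149
```

Call:
drive_tool:
  deltas: [0, 0, 0, 0.1, 0, 0, 0, 0, 0, 0, 0.2, 0, 0, 0, 0, 0, 0, 0.25, 0, 0, 0]

```text
time: 16.0
tool_pos: [0.6273, -0.157, 0.1366]
tcp_rot: [0.0, 0.68, 0.733, 0.0]
force: [-2.0, 0.2, 1.0]
gripper_width: 0.152
```

Run:
```python
from h import *
go(.627,-.1566,.1365,1.647)
```

```text
t=16.00 pos [ 0.6273 -0.157   0.1366] psi 1.6469 zaxis [ 0.001 -0.    -1.   ] F [-2.   0.2  1. ] q6 1.25 w 0.152
delta cm [ 0.04 -0.03  0.01] rot [ 0.0008  0.0003 -0.0001]
```

Call:
drive_tool:
  deltas: [0, 0, 0, 0.05, 0, 0, 0, 0, 0, 0, 0.1, 0, 0, 0]

```text
time: 16.25
tool_pos: [0.6273, -0.157, 0.1366]
tcp_rot: [0.001, 0.68, 0.733, 0.0]
force: [-4.8, 1.6, 8.7]
gripper_width: 0.153
```

Run:
```python
from h import *
go(.627,-.1566,.1365,1.647)
for n in ("side","top"):
    p,d=grab_frame(n); cv2.imwrite(f"pics/{n}10.png",cv2.cvtColor(p,cv2.COLOR_RGB2BGR))
crop("pics/side10.png","pics/s10c.png",260,180,130,110,6)
crop("pics/top10.png","pics/t10c.png",270,125,100,80,8)
```

```text
t=16.25 pos [ 0.6273 -0.157   0.1366] psi 1.6468 zaxis [ 0.001 -0.    -1.   ] F [-4.8  1.6  8.7] q6 1.25 w 0.153
delta cm [ 0.04 -0.03  0.01] rot [ 0.0014  0.0004 -0.0002]
```

View pics/s10c.png

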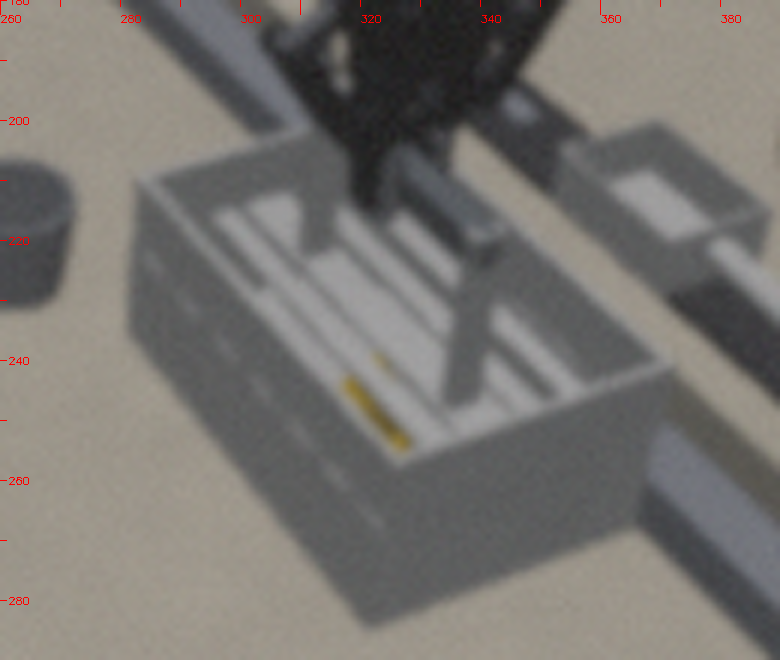

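View pics/t10c.png

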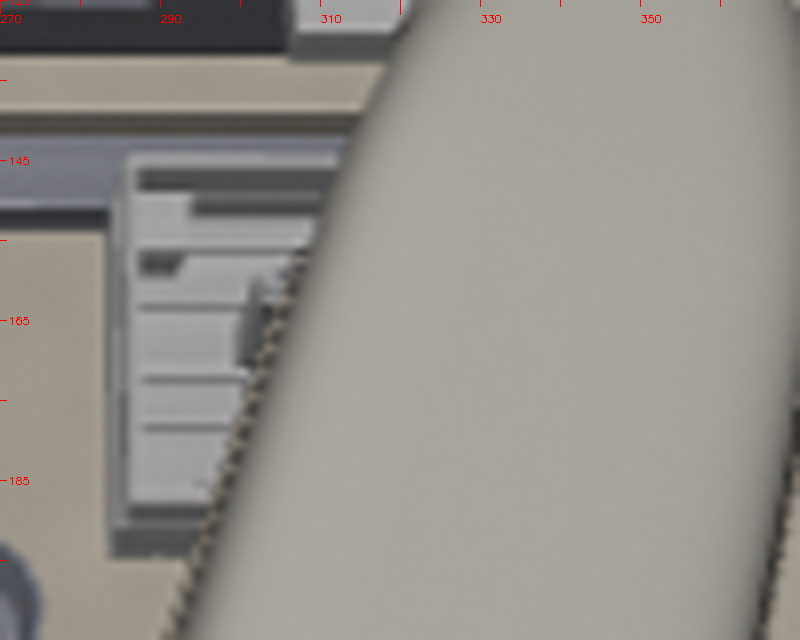

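It is seated with no gap at the rim seam, and TCP z is 0.1366 against 0.1365 expected. I'll relax the press, open the jaws and retreat straight up.

Call:
drive_tool:
  deltas: [0, 0, 0, -0.1, 0, 0, 0, 0, 0, 0, -0.1, 0, 0, 0, 3, 0, 0, -0.1, 0, 0, 0, 5, 0, 0, -0.1, 0, 0, 0, 5, 0, 0, -0.1, 0, 0, 0]

```text
time: 16.98
tool_pos: [0.6273, -0.1571, 0.1355]
tcp_rot: [-0.0, 0.68, 0.733, -0.0]
force: [-0.2, 1.1, -0.1]
gripper_width: 0.585
```

Call:
drive_tool:
  deltas: [5, 0, 0, -1, 0, 0, 0, 5, 0, 0, -3, 0, 0, 0, 5, 0, 0, -6, 0, 0, 0, 5, 0, 0, -10, 0, 0, 0, 5, 0, 0, -14, 0, 0, 0]

```text
time: 17.6
tool_pos: [0.6271, -0.157, 0.2778]
tcp_rot: [0.0, 0.68, 0.733, 0.0]
force: [0.1, 0.3, -0.2]
gripper_width: 0.584
```

Run:
```python
from h import *
go(.40,.05,.28,1.647)
```

```text
t=17.60 pos [ 0.6271 -0.157   0.2778] psi 1.6468 zaxis [ 0.001 -0.    -1.   ] F [ 0.1  0.3 -0.2] q6 1.25 w 0.584
delta cm [ 22.36 -21.08  -0.25] rot [ 0.0008  0.0003 -0.0002]
```

Call:
drive_tool:
  deltas: [5, 4, -4, 0, 0, 0, 0, 5, 8, -8, 0, 0, 0, 0, 5, 12, -12, 0, 0, 0, 0, 5, 16, -16, 0, 0, 0, 0, 5, 21, -21, 0, 0, 0, 0]

```text
time: 18.23
tool_pos: [0.407, 0.0321, 0.2767]
tcp_rot: [0.001, 0.68, 0.733, 0.001]
force: [0.4, 0.7, 0.1]
gripper_width: 0.586
```

Call:
drive_tool:
  deltas: [5, 0, 0, 0, 0, 0, 0]

```text
time: 18.35
tool_pos: [0.4049, 0.0329, 0.2768]
tcp_rot: [-0.0, 0.678, 0.735, 0.0]
force: [1.3, -1.0, 1.6]
gripper_width: 0.589
```

Run:
```python
from h import *
for n in ("side","top"):
    p,d=grab_frame(n); np.save(f"pics/{n}11.npy",d); cv2.imwrite(f"pics/{n}11.png",cv2.cvtColor(p,cv2.COLOR_RGB2BGR))
crop("pics/side11.png","pics/s11c.png",260,170,130,110,6)
crop("pics/top11.png","pics/t11c.png",265,125,110,80,7)
```

```text
(no output)
```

View pics/s11c.png

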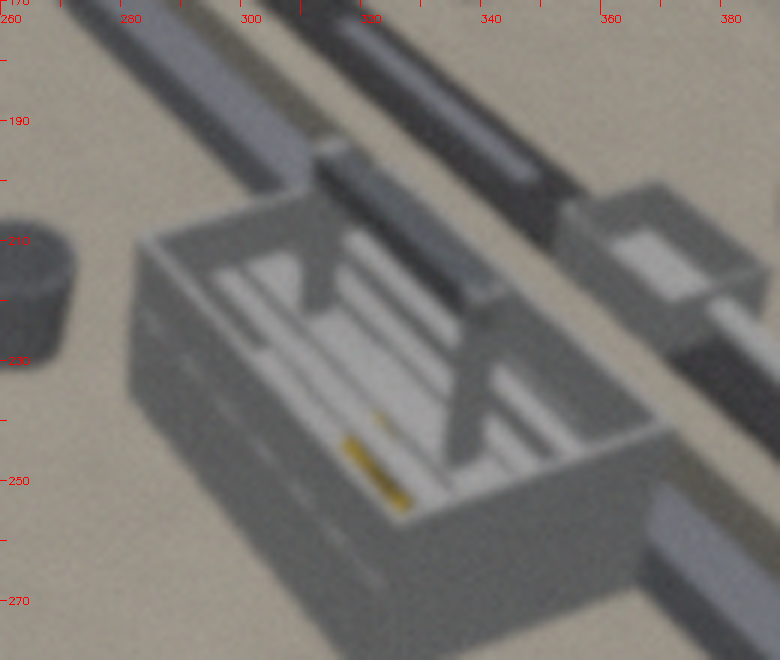

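View pics/t11c.png

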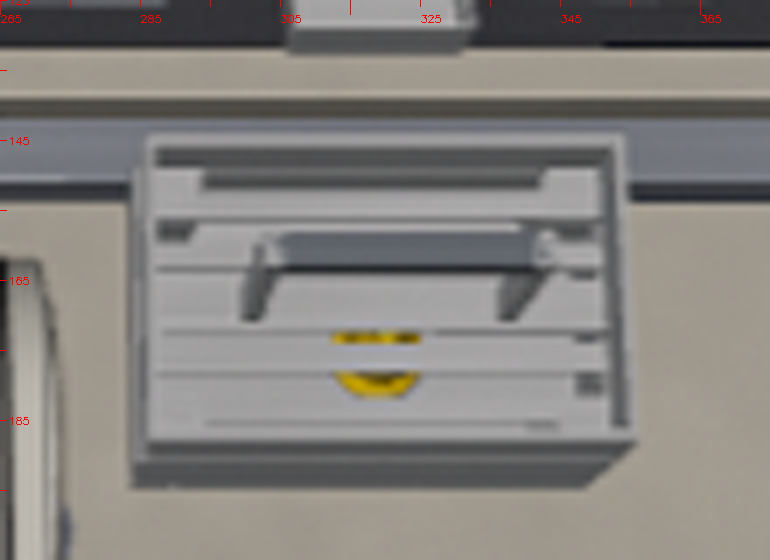

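View pics/top11.png

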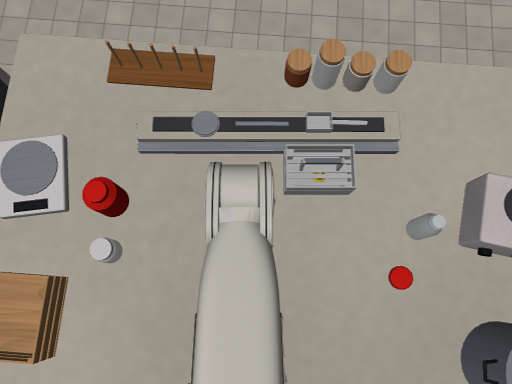

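The stack stands seated and the teat is visible through the slats at (319,177). The bystanders look unmoved. One last numeric check: the lower tray's foot edge before and after, and the upper tray's rim height and pose.

Run:
```python
from h import *
G=[cv2.cvtColor(cv2.imread(f),cv2.COLOR_BGR2GRAY).astype(np.float32) for f in ("pics/t5.png","pics/top11.png")]
for g in G:
    e=edge(g,"top",0,((286,194.5),(345,194.5)),'h',1); t=(-.158-e[0][1])/e[1][1]; print("front foot x@y=-.158 %.4f ang %.4f"%((e[0]+e[1]*t)[0],np.arctan(-e[1][0]/e[1][1])))
P=quad(G[1],"top",.09,[(285.8,144.5),(354,144.5),(355.5,188),(286,188)],(1,-1,-1,1))
C=cloud("top",np.load("pics/top11.npy"))
for n,(u,v) in dict(rl=(286.5,145),rr=(353,145),fr=(354.5,187),fl=(286.5,187)).items():
    print(n,"z",np.median(C[int(v)-0:int(v)+1,int(u)-1:int(u)+3,2]).round(4))
for v in (163,159):
    print("handle z",[C[v-1:v+2,u-2:u+3,2].max().round(4) for u in (308,320,336)])
d=cv2.absdiff(cv2.imread("pics/top0.png"),cv2.imread("pics/top11.png")).max(2)
for n,(u,v) in dict(can=(105,197),jar=(102,250),bottle=(425,227),cap=(401,278),scoop=(335,122),lid=(205,124)).items(): print(n,"maxdiff",d[v-18:v+18,u-20:u+20].max())
s=calibration("side")
a=cv2.imread("pics/side0.png");b=cv2.imread("pics/side11.png");d=cv2.absdiff(a,b).max(2)
print("side cup",(d[205:230,250:272]>40).sum(),"teat",(d[222:245,208:230]>40).sum())
```

```text
front foot x@y=-.158 0.5613 ang 0.0757
front foot x@y=-.158 0.5613 ang 0.0760
rear ang 0.0766 res 0.0000
right ang 0.0682 res 0.0003
front ang 0.0763 res 0.0000
left ang 0.0778 res 0.0004
corners [[0.6915000081062317, -0.053700000047683716], [0.7063000202178955, -0.24580000340938568], [0.5698000192642212, -0.25519999861717224], [0.5551999807357788, -0.06440000236034393]]
sides [0.1927 0.1368 0.1913 0.1367] cen [ 0.6307 -0.1548]
rl z 0.0916
rr z 0.061
fr z 0.0887
fl z 0.0883
handle z [np.float64(0.1448), np.float64(0.1478), np.float64(0.1458)]
handle z [np.float64(0.1486), np.float64(0.1483), np.float64(0.1475)]
can maxdiff 9
jar maxdiff 4
bottle maxdiff 4
cap maxdiff 6
scoop maxdiff 4
lid maxdiff 4
side cup 10 teat 0
```

Run:
```python
from h import *
C=cloud("top",np.load("pics/top11.npy"))[140:192,280:360].reshape(-1,3)
Q=C[abs(C[:,2]-.09)<.006]; A=np.c_[Q[:,:2]-[.627,-.158],np.ones(len(Q))]; k=np.linalg.lstsq(A,Q[:,2],rcond=None)[0]
print(len(Q),"rim plane slope x,y, z",k.round(4)); print(cv2.minAreaRect(Q[:,:2].astype(np.float32)))
a=cv2.imread("pics/side0.png");b=cv2.imread("pics/side11.png")
print("cup shift",cv2.phaseCorrelate(*[cv2.cvtColor(i,cv2.COLOR_BGR2GRAY)[200:235,245:278].astype(float) for i in (a,b)]))
print(read_state()["time"]); sign_off()
```

```text
429 rim plane slope x,y, z [0.001  0.0002 0.0895]
((0.6278330087661743, -0.15820914506912231), (0.13202176988124847, 0.20047743618488312), 4.259435176849365)
cup shift ((0.05058506924861206, 0.1770739448132872), 0.758895338567334)
18.45
the job is handed in; nothing more can be done
```

I slid the lower tray against the stop rail with both open fingers on its front wall. I then carried the slatted tray over by its handle, lowered it until all four lugs were home, pressed lightly, and let go. The job was handed in at 18.5 s.

**Flush:** the push stopped hard at about 26 N. The lower tray's yaw is 0.076, against 0.0757 for the rail, and its rear edge is within about 1 mm of the face. Its front foot line was unchanged after stacking (0.5613 m before and after).

**Seated:** the upper tray's rim is level at 89.5 mm, where about 90 mm is expected. Its centre is (0.628, -0.158), and the lower tray's is (0.627, -0.158). The side view shows no gap at the seam.

**Teat and bystanders:** the teat is visible through the slats, inside the lower tray. Pictures before and after show no movement of the canister, jar, bottle, cap, counter teat, scoop or tin lid. The measuring cup shifted under 0.2 px, which is noise.

**Checks that disagreed:** one edge fit of the seated upper tray locked onto the wrong edges, giving sides of 193 x 137 mm. One corner depth sample missed the rim and read 61 mm. I discarded both in favour of a plane and rectangle fit to the rim depth points, which gave the true 200 x 132 mm.

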